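Copy the slant of a finished brace to the next one with a sliding bevel

TASK

Take the loose wooden offcut out of the corner of the finished brace and put it down on open bench, well away from where it lay. Set the sliding bevel flat on the bench in that corner, stock flush along the rail and blade flush along the slanting strut, and snap its lock lever down there. Then carry the locked bevel to the same corner of the unfinished brace, use it to swing the loose strut to the same slant, and leave the bevel lying there locked, flush with rail and strut; leave the other things on the bench where they are.

Things in the scene. Friction and masses are not known exactly. Their poses are not given: they have to be found in the camera images.
- frame_done: Rail of the finished brace: flat pale batten screwed to the bench, 215 long, 30 wide, 10 high. Origin on the bench under the middle of the lap with its strut; x along the rail (wood x=-50..165), y across it into the corner, z up. The stock goes against its inner edge, the face y=+15. Both rails are parallel and point the same way; which brace is on the left varies.
- strut_done: Fixed strut of the finished brace: pale batten 28 wide lying across its rail at heights 10 to 26 (packing strip below x=161..183), steel plate with four screws over the joint. Origin as frame_done's; x along it (wood x=-45..185), 64 to 80 degrees anticlockwise (from above) from the rail's x. The blade goes against its inner edge, the face y=-14, in the corner between it and the rail's +x side.
- frame_new: Rail of the unfinished brace, screwed to the bench: same shape, size and axes as frame_done, parallel to it.
- strut_new (a joint): Loose strut of the unfinished brace, shaped like strut_done, held at the lap by one round screw on which it swings level. Value: angle in rad from the rail's x to the strut, anticlockwise from above; 0.88 to 0.98 at the start (more shut than wanted), range 0 to 2.2. Takes about 0.15 N m to turn and stays where it is left.
- strut_new_mark (a point): Point on top of the loose strut (height 26), on its centreline, 100 from the screw; x along the strut away from the rail, y across it (inner edge at y=-14).
- bevel: Sliding bevel flat on the bench, 0.38 kg. Stock: black bar with bright ends, 21 wide, 28 high, 115 from pivot axis to butt. Origin under the pivot axis; x along the stock to the butt, faces y=+-10.5. Nothing sticks out at x=60..113: grip it across there, by its upper half beside a rail. Flush in a corner, the pivot axis is 10.5 from the rail's edge, 12.5 from the strut's.
- bevel_blade (a joint): Round-ended steel blade, 25 wide, 4 thick, at heights 13 to 17: passes over rails, meets struts. Value: angle in rad from the stock's x to the blade's front, anticlockwise from above; 1.45 to 1.68 at the start, range 0 to 2.3. Lever up, it turns at 0.03 N m and, pushed at a strut until it stops, swings itself flush, as it reaches past the pivot both ways; locked it holds firm enough to push the loose strut round.
- blade_front (a point): Front end of the blade on its centreline, 97.5 from the pivot; x along the blade. The other end reaches 78.5 behind the pivot.
- bevel_lever (a joint): Lock lever on the stock, bright metal, 54 long, 12 wide, 6 thick, hinged across the stock above the pivot at height 34.5. Value in rad: 0 = raised 0.9 rad, leaning towards the butt (unlocked; 0 to 0.12 at the start); 0.9 = shut, lying along the stock, top at height 37.5. Pressed straight down it gives way at a few newtons, stiffest half way, then snaps over and stays shut.
- lever_end (a point): End of the lock lever on its centreline, 50 from its hinge.
- offcut: Pine offcut 45 x 90 x 36 (x, y, z), 0.07 kg, lying in the corner of the finished brace where the stock must go. Origin at the centre of its underside.
- tape_measure: Bystander: yellow tape measure 38 x 72 x 68, origin under its middle.
- glue_bottle: Bystander: white glue bottle, 46 across, 130 high, origin under its middle.
- screwdriver: Bystander: red-handled screwdriver, 200 long along its y, origin under its middle.
There are look-alikes about, which are no part of the job. Leave any black or blue look-alike of the offcut alone.

How it is judged:
By the outcome, as a careful person would: the job done as asked, in the order asked, and still so for the second after the job is handed in, with the robot touching nothing.
It also fails if it takes over 69 s, if anything falls off the work surface, if the arm or the gripper's body presses on something with over 40 N, if the wrist force passes 120 N, or if a joint passes its speed limit or range.

ROBOT

A 6-joint arm with a two-finger parallel gripper is mounted at the origin on the work surface; the furniture and walls round the work are solid. World frame = base frame: x ahead of the robot, y to its left, z up, the work surface at z = 0. Lengths are in mm, angles in degrees, forces in N, time in s.
With the tool pointing down it reaches from about 425 to 1125 mm from the base axis. Payload 14.9 kg.
Tool frame: the origin (TCP) lies at the very end of the fingers, on their centre line; the grasp point (between the pads) lies 19 mm behind it (env.grasp_offset is the distance from the TCP to the grasp point, in mm); z points along the fingers, y is the line along which they close (so a half turn about z gives the same grasp; the last joint's range is limited). The gripper opens to 91 mm and grips with 3 to 60 N. Pads are 32 mm wide; open, the fingers measure 118 mm over their backs; the gripper's body (76 mm by 178 mm) begins 60 mm behind the grasp point.
Start: joints at [-79.085, 21.709, 99.362, -0, 58.929, -1.908], TCP at [155.35, -682.557, 213.932] pointing down, gripper open.
Joint ranges: [-158.91, 158.91], [-42.39, 125.64], [0.06, 152.35], [-60.88, 240.88], [17.5, 164.5], [-176.32, 176.32]. Speed limits (degrees/s): [108.29, 108.29, 136.94, 180, 180, 180].

INTERFACE

Orientations are given as [roll, pitch, yaw] about the fixed x, y, z axes, in that order (R = Rz(yaw) Ry(pitch) Rx(roll)).
In Python, from bench import env, cams gives the robot as it stands.
- The arm moves only by the tool servo_tool, never from a script. Its argument "rows" is a list of rows, each a list of 3 entries, a list of its own where there are three numbers: the shift along the tool's x, y, z in mm, then the turn about the tool's z in rad, then the finger opening in mm, from 0 to 91.2. A call has 1 to 10 rows; each row shifts and turns the commanded pose from where the row before left it, along the tool's axes as they then stand; what a row does not reach is not made up. A row lasts 1/10 s, in which the tool goes at most 50 mm and 8.59 degrees, less where a joint would pass 70% of its speed; a pose out of reach is approached as far as the arm can. A call with a gripper value outside its range is refused whole. The fingers move at their own pace and stop on an object; "force" is the grip in N (left out, the last holds). Time passes only in rows, so rows that do not move let the fingers close. It gives the time, the measured TCP pose, the force, the opening and the grip force at its end, in the units of the state.
- env.get_obs(): the state, without advancing time (a new reading comes with each control period).
- cams.capture(name): name is "scene" or "top" or "wrist"; returns a dict with "frame" (400x640x3 uint8, red, green, blue), "z_map" (400x640 float32, mm along the optical axis (not along the pixel's ray), 0 where there is no reading), "mtx" (3x3 intrinsics, pixels), "rvec" (rotation vector, rad) and "tvec" (3), from world to camera coordinates, as OpenCV has them; the wrist camera has in their place "tool_from_camera" (4x4, takes a point from camera to tool coordinates, whose origin is the TCP and whose axes are the flange's). Camera axes: x right, y down, z forward; pixel columns grow to the right and rows downward; lengths in mm; the calibration is good to about 2 mm. A picture is of the moment at which its call begins: read the wrist's pose just before it.
- env.finish_job(): hands the job in; it is judged then, once.
The state is a dict: "clock": time; "joints": joint angles; "qvel": joint speeds; "joint_efforts": joint torques, N m; "ee_pos": TCP position; "ee_rot": TCP orientation; "contact_force": force on the tool from outside, world axes, zero at the start; "torque": the same for the moment, N m; "opening": finger opening in mm; "grip_force": force on a finger pad.
Only numpy, scipy, OpenCV 4.12 (cv2) and the standard library are available. Lean on these libraries where they do the work, as an engineer would, in place of code of your own. Each camera call takes 0.05 s, during which the arm holds its last target. There are 200 camera calls.

## Working session

There is one attempt and no reset: what is moved stays moved. The work goes in short steps, Python scripts to look and compute and a tool call to move; the robot and the scene stay as the last step left them, time stands still between calls to the robot, and variables do not carry over. Pictures are saved under pics/ and viewed, at most 10 in all, crops included, and the job is handed in when it is done.

Besides the shell and the picture viewer there is one more tool, called after "Call:" by a JSON object that holds its "op" and its "data", one argument or row to a line. servo_tool: Moves the arm, as the interface text tells. Its arguments: {"type":"object","properties":{"rows":{"type":"array","items":{"type":"array"}},"force":{"type":"number"}},"required":["rows"]}

```bash
ls; mkdir -p pics; cat > h.py <<'E'
import numpy as np, cv2
from bench import env, cams
def cap(n):
    o=env.get_obs(); c=cams.capture(n); c['obs']=o; return c
def w2c(c):
    R=cv2.Rodrigues(np.array(c['rvec'],float))[0]; return R,np.array(c['tvec'],float).reshape(3)
def tool(o):
    r,p,y=np.radians(o['ee_rot'])
    Rx=cv2.Rodrigues(np.array([r,0,0]))[0];Ry=cv2.Rodrigues(np.array([0,p,0]))[0];Rz=cv2.Rodrigues(np.array([0,0,y]))[0]
    return Rz@Ry@Rx,np.array(o['ee_pos'],float)
def campose(c): # R,t camera->world
    if 'tool_from_camera' in c:
        T=np.array(c['tool_from_camera']);R,t=tool(c['obs']);return R@T[:3,:3],R@T[:3,3]+t
    R,t=w2c(c);return R.T,-R.T@t
def px(c,u,v,z=None):
    """pixel -> world on plane z (or by depth)"""
    R,t=campose(c);K=np.array(c['mtx']);d=np.linalg.inv(K)@np.array([u,v,1.])
    if z is None: s=c['z_map'][int(round(v)),int(round(u))]
    else: s=(z-t[2])/(R@d)[2]
    return R@d*s+t
def cloud(c):
    R,t=campose(c);K=np.array(c['mtx']);h,w=c['z_map'].shape
    u,v=np.meshgrid(np.arange(w),np.arange(h));d=np.stack([(u-K[0,2])/K[0,0],(v-K[1,2])/K[1,1],np.ones_like(u)],-1)*c['z_map'][...,None]
    return d@R.T+t
E
python3 - <<'E'
from h import *
for n in ['scene','top','wrist']:
    c=cap(n); cv2.imwrite(f'pics/{n}0.png',c['frame'][...,::-1]); np.savez(f'{n}0.npz',**{k:v for k,v in c.items() if k!='obs'})
    print(n,c['mtx'],campose(c))
print(env.get_obs())
E
```

```text
pics
scene [[506.45785325   0.         312.87176626]
 [  0.         506.45785325 194.27212039]
 [  0.           0.           1.        ]] (array([[-0.4676712 , -0.50114329,  0.72810648],
       [-0.88386208,  0.27302101, -0.3797991 ],
       [-0.00845459, -0.82116681, -0.57062561]]), array([-575.93328974,  687.81101756,  984.7600931 ]))
top [[420.34635996   0.         315.96343961]
 [  0.         420.34635996 209.96165665]
 [  0.           0.           1.        ]] (array([[ 0.02789783, -0.99594685,  0.0855078 ],
       [-0.99960996, -0.02790527,  0.00110845],
       [ 0.00128216, -0.08550537, -0.99633688]]), array([ 436.55526373,  101.41068664, 1274.45980818]))
wrist [[288.16536851   0.         317.33804426]
 [  0.         288.16536851 202.08424289]
 [  0.           0.           1.        ]] (array([[ 2.20781011e-01, -9.31683357e-01, -2.88482005e-01],
       [-9.75323013e-01, -2.11167756e-01, -6.44453252e-02],
       [-8.75460611e-04,  2.95591442e-01, -9.55314049e-01]]), array([ 236.52140037, -663.29064518,  383.85911119]))
{'clock': 0.15, 'joints': array([-7.90852305e+01,  2.17336658e+01,  9.93852066e+01, -7.48455163e-04,
        5.89305291e+01, -1.90578443e+00]), 'qvel': array([ 0.04402105, -0.11976334, -0.04322728,  0.08437656, -0.20281896,
        0.0221632 ]), 'joint_efforts': array([-1.35623592e-03, -7.64111137e+01, -4.34656477e+01,  6.50957180e-02,
        4.09083953e-02, -2.61992284e-05]), 'ee_pos': array([ 155.29196158, -682.26410422,  213.43737012]), 'ee_rot': array([-1.79950604e+02, -1.00250541e-03,  1.28209400e+01]), 'contact_force': array([0.97691095, 0.09727092, 0.16676856]), 'torque': array([-0.01742083, -0.02790255, -0.03220096]), 'grip_force': 0.0, 'opening': 91.39745949985083}
```

View pics/top0.png

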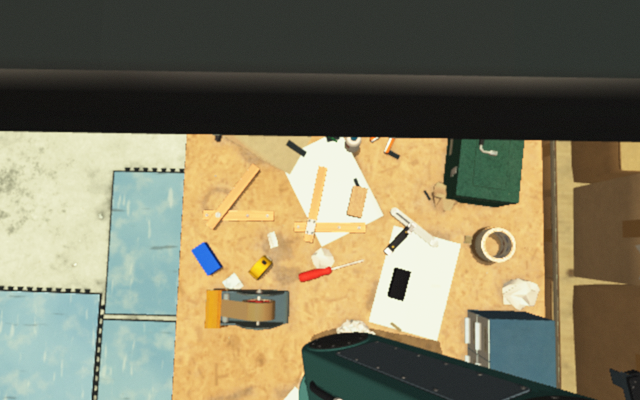

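View pics/scene0.png

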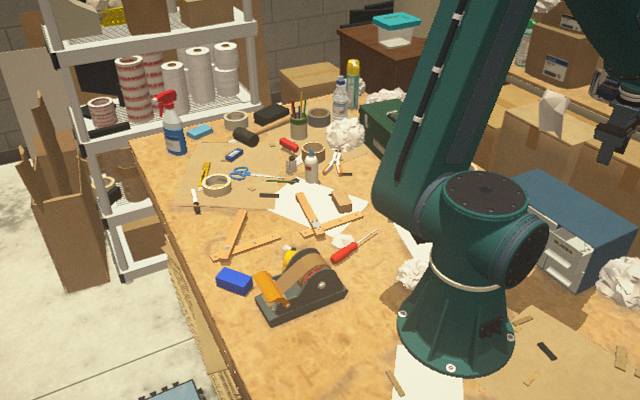

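Top view: the unfinished brace's rail is at (205–273, 215), the finished rail at (295–365, 228), the offcut at (356, 201) and the bevel at (400, 235). I'll enlarge that region.

```bash
python3 - <<'E'
from h import *
f=cv2.imread('pics/top0.png')[130:290,190:450]
cv2.imwrite('pics/crop1.png',cv2.resize(f,None,fx=3,fy=3,interpolation=cv2.INTER_CUBIC))
c=dict(np.load('top0.npz'))
for n,u,v,z in [('railnew L',204,215,10),('railnew R',273,216,10),('raildone L',295,228,10),('raildone R',365,229,10),('lap new',216,215,26),('lapdone',311,228,26),('offcut',356,201,36),('bev',400,235,28)]: print(n,px(c,u,v,z).round(),px(c,u,v).round())
E
```

```text
railnew L [520. 440.  10.] [520. 440.   8.]
railnew R [523. 232.  10.] [523. 232.  12.]
raildone L [489. 164.  10.] [489. 164.  10.]
raildone R [492. -46.  10.] [492. -48.  -4.]
lap new [520. 400.  26.] [520. 399.  30.]
lapdone [490. 116.  26.] [490. 116.  25.]
offcut [573. -15.  36.] [572. -15.  39.]
bev [ 476. -148.   28.] [ 476. -148.   31.]
```

View pics/crop1.png

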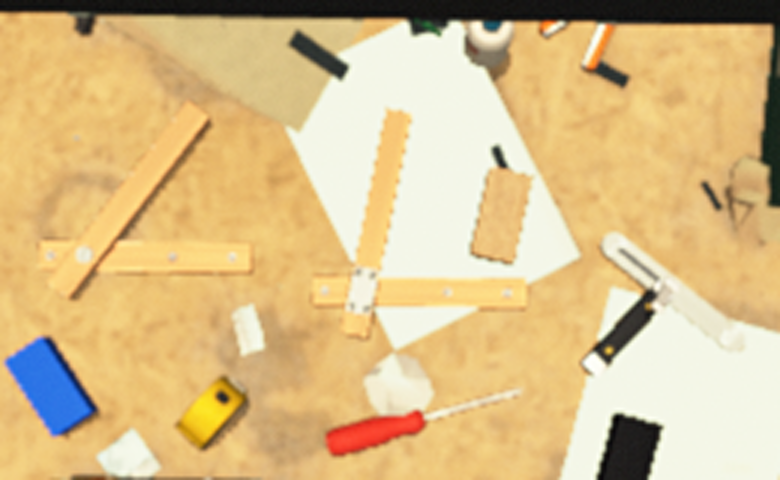

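Crop: finished lap at (362, 290), loose strut lap at (84, 255), offcut centre at (502, 215), bevel pivot at (660, 290), butt at (593, 365) and blade front at (735, 340). Before moving, I'll check obstacle heights along the path.

```bash
python3 - <<'E'
from h import *
c=dict(np.load('top0.npz'));P=cloud(c);ok=c['z_map']>0
xs=np.arange(100,800,50);ys=np.arange(500,-760,-50)
print('y   ',xs)
for y in ys: print(y,[int(np.max(P[...,2][m])) if (m:=ok&(abs(P[...,0]-x)<25)&(abs(P[...,1]-y)<25)).any() else -1 for x in xs])
c=dict(np.load('top0.npz'))
q=lambda u,v,z:px(c,190+u/3,130+v/3,z)[:2].round(1)
print('offcut',[q(*a,36) for a in [(487,167),(533,173),(513,262),(470,252)]])
print('bev',q(660,290,28),q(593,365,28),'blade',q(735,340,17),q(610,243,17),'strut far',q(398,112,26))
E
```

```text
y    [100 150 200 250 300 350 400 450 500 550 600 650 700 750]
500 [6, 7, 6, 6, 9, 6, 7, 6, 6, 5, 7, 6, 6, 6]
450 [8, 7, 5, 6, 7, 39, 42, 40, 27, 14, 6, 5, 5, 8]
400 [7, 7, 108, 109, 107, 41, 40, 34, 30, 30, 5, 6, 6, 25]
350 [7, 7, 104, 107, 107, 15, 9, 7, 15, 30, 32, 32, 6, 22]
300 [5, 7, 129, 129, 129, 68, 66, 6, 14, 16, 31, 30, 27, 12]
250 [7, 6, 138, 135, 137, 70, 72, 12, 14, 15, 7, 7, 11, 122]
200 [6, 9, 118, 122, 121, 7, 6, 1178, 8, 8, 6, 8, 10, 10]
150 [7, 10, 336, 6, 8, 30, 7, 1226, 34, 28, 9, 6, 11, 13]
100 [380, 480, 461, 377, 6, 32, 36, 1226, 32, 30, 31, 32, 29, 8]
50 [-1, 522, 577, 578, 7, 31, 32, 1226, 16, 8, 8, 9, 10, 50]
0 [-1, -1, 660, 697, 6, 7, 20, 1175, 16, 42, 40, 11, 9, 122]
-50 [-1, -1, 54, 741, 5, 5, 20, 7, 16, 39, 40, 11, 5, 20]
-100 [-1, 1, 6, 764, 39, 40, 30, 34, 9, 20, 13, 7, 7, 23]
-150 [-1, 3, 8, 791, 798, 41, 41, 32, 77, 24, 6, 5, 9, 19]
-200 [-1, 5, 9, 779, 805, 37, 7, 22, 55, 14, 6, 7, 6, 4]
-250 [-1, 6, 7, 6, 7, 8, 7, 22, 20, 40, 140, 121, 5, 6]
-300 [4, 7, 6, 6, 7, 7, 8, 7, 5, 42, 148, 147, 147, 148]
-350 [60, 170, 169, 169, 5, 7, 98, 100, 99, 5, 151, 150, 159, 161]
-400 [168, 170, 170, 170, 8, 5, 102, 95, 100, 143, 148, 150, 160, 149]
-450 [169, 170, 171, 170, 62, 65, 98, 101, 99, 145, 147, 149, 146, 147]
-500 [170, 170, 170, 171, 69, 65, 5, 5, 7, 8, 6, 4, 5, -1]
-550 [-1, -1, -1, 5, 55, 55, 6, 6, 7, 6, 5, 6, 7, 6]
-600 [325, 339, 336, 5, 4, 4, 3, 4, 2, 4, 4, 6, 4, 5]
-650 [219, 253, -1, -1, -1, -1, -1, -1, -1, -1, -1, -1, -1, -1]
-700 [-1, -1, -1, -1, -1, -1, -1, -1, -1, -1, -1, -1, -1, -1]
-750 [-217, -219, -218, -219, -216, -220, 147, 162, -219, -219, -219, -220, -216, -220]
offcut [array([618.3,  -3.2]), array([613.6, -48.9]), array([524.7, -30.8]), array([533.4,  11.8])]
bev [ 501.6 -177.5] [ 426.  -112.2] blade [ 454.5 -255. ] [ 547.9 -129.5] strut far [672.9  86.2]
```

Call:
{"op": "servo_tool", "data": {
  "rows": [
    [[34.7,-34.8,0],0,91],
    [[34.7,-34.8,0],0,91],
    [[34.7,-34.8,0],0,91],
    [[34.7,-34.8,0],0,91],
    [[34.7,-34.8,0],0,91],
    [[34.7,-34.8,0],0,91],
    [[34.7,-34.8,0],0,91],
    [[34.7,-34.8,0],0,91],
    [[34.7,-34.8,0],0,91],
    [[34.7,-34.8,0],0,91]
  ]
}}

```text
clock: 1.15
ee_pos: [417.1, -264.4, 214.1]
ee_rot: [180.0, -0.0, 12.8]
contact_force: [1.6, -0.5, -0.1]
opening: 90.8
grip_force: 0.0
```

Call:
{"op": "servo_tool", "data": {
  "rows": [
    [[34.7,-34.8,0],0,91],
    [[34.7,-34.8,0],0,91],
    [[34.7,-34.8,0],0,91],
    [[34.7,-34.8,0],0,91],
    [[34.7,-34.8,0],0,91],
    [[34.7,-34.8,0],0,91],
    [[0,0,0],0.15,91],
    [[0,0,0],0.15,91],
    [[0,0,0],0.15,91],
    [[0,0,0],0,91]
  ]
}}

```text
clock: 2.15
ee_pos: [573.0, -16.3, 213.8]
ee_rot: [180.0, 0.0, -13.1]
contact_force: [0.1, -1.0, 0.4]
opening: 90.8
grip_force: 0.0
```

```bash
python3 - <<'E'
from h import *
c=cap('wrist');cv2.imwrite('pics/w1.png',c['frame'][...,::-1]);np.savez('w1.npz',**c)
o=c['obs'];print(o['ee_pos'],o['ee_rot'],o['clock'],o['joints'])
E
```

```text
[573.01725615 -16.26991192 213.77163622] [ 1.79997743e+02  1.88102300e-02 -1.30911055e+01] 2.15 [-3.95620221e+00  1.04095823e+01  1.14226991e+02  9.20420228e-04
  5.53823565e+01  9.91343799e+01]
```

View pics/w1.png

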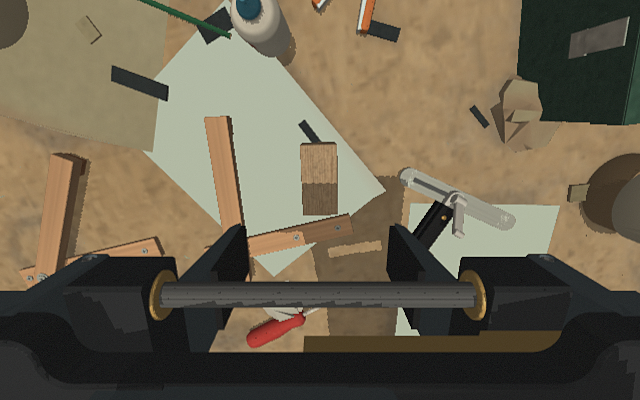

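Wrist view: offcut at (302–338, 143–214), strut_done's right edge runs from (231, 117) to (243, 225), the rail's upper edge from (250, 235) to (352, 214), and the bevel pivot is near (453, 200).

```bash
python3 - <<'E'
from h import *
c=np.load('w1.npz',allow_pickle=True);c={k:(c[k].item() if k=='obs' else c[k]) for k in c.files}
P=cloud(c);m=(c['z_map']>0)&(abs(P[...,2]-36)<6)&(abs(P[...,0]-573)<70)&(abs(P[...,1]+15)<50)
p=P[m];r=cv2.minAreaRect(p[:,:2].astype(np.float32));print('offcut',len(p),p[:,2].mean(),r)
q=lambda u,v,z:px(c,u,v,z)[:2].round(1)
print('strut edge',q(231,117,26),q(240,200,26)); print('rail edge',q(270,231,10),q(350,214,10))
f=c['frame'][140:280,370:550];cv2.imwrite('pics/w1c.png',cv2.resize(f,None,fx=4,fy=4,interpolation=cv2.INTER_CUBIC)[...,::-1])
E
```

```text
offcut 2586 35.84907647089547 ((574.681640625, -18.621070861816406), (44.97838592529297, 90.47613525390625), 78.3408203125)
strut edge [673.   66.3] [571.8  87.4]
rail edge [515.1  65.7] [514.4 -48.5]
```

View pics/w1c.png

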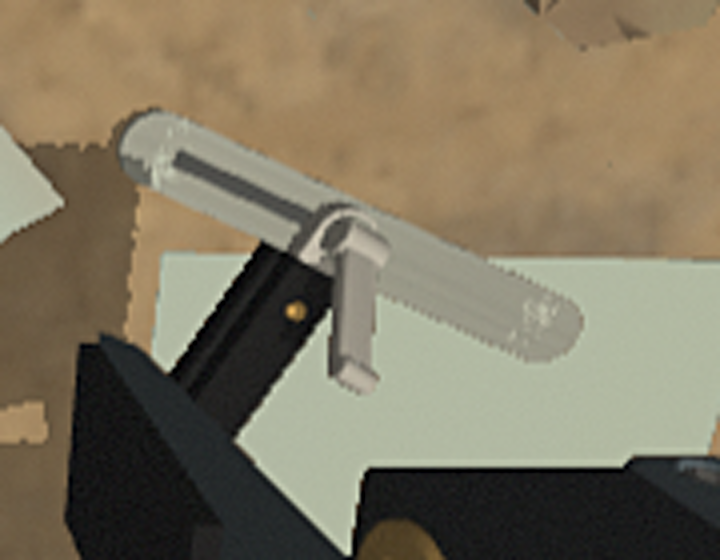

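Call:
{"op": "servo_tool", "data": {
  "rows": [
    [[2.2,1.9,41],-0.024,91],
    [[0,0,45],0,91],
    [[0,0,45],0,91],
    [[0,0,45],0,91],
    [[0,0,28],0,91],
    [[0,0,0],0,91],
    [[0,0,0],0,35],
    [[0,0,0],0,35],
    [[0,0,0],0,35],
    [[0,0,0],0,35]
  ],
  "force": 15
}}

```text
clock: 3.2
ee_pos: [575.7, -18.8, 11.3]
ee_rot: [-180.0, -0.1, -11.6]
contact_force: [0.2, -0.2, -0.4]
opening: 62.0
grip_force: 0.0
```

Call:
{"op": "servo_tool", "data": {
  "rows": [
    [[0,0,0],0,35],
    [[0,0,0],0,35],
    [[0,0,0],0,35],
    [[0,0,0],0,35],
    [[0,0,-30],0,35],
    [[0,0,-35],0,35],
    [[3,-20,-5],0,35],
    [[5.3,-43,0],0,35],
    [[5.3,-43,0],0,35],
    [[5.3,-43,0],0,35]
  ]
}}

```text
clock: 4.2
ee_pos: [623.6, 124.9, 80.1]
ee_rot: [-180.0, -0.0, -11.6]
contact_force: [0.9, 0.2, 0.2]
opening: 44.7
grip_force: 15.0
```

Call:
{"op": "servo_tool", "data": {
  "rows": [
    [[4,-34,0],0,35],
    [[4,-34,0],0,35],
    [[0,0,35],0,35],
    [[0,0,28],0,35],
    [[0,0,6],0,35],
    [[0,0,0],0,35],
    [[0,0,0],0,75],
    [[0,0,0],0,75],
    [[0,0,0],0,75],
    [[0,0,0],0,75]
  ]
}}

```text
clock: 5.2
ee_pos: [645.0, 188.3, 11.4]
ee_rot: [-180.0, -0.0, -11.6]
contact_force: [-0.7, 0.1, 0.0]
opening: 73.4
grip_force: 0.0
```

```bash
python3 - <<'E'
from h import *
c=np.load('w1.npz',allow_pickle=True);c={k:(c[k].item() if k=='obs' else c[k]) for k in c.files}
q=lambda u,v,z:px(c,370+u/4,140+v/4,z)[:2]
P=cloud(c)
# blade rear end centre & front end centre
a=q(150,148,17);b=q(555,330,17);print('blade',a,b,np.linalg.norm(a-b))
e1=q(258,250,28),q(170,380,28);e2=q(332,300,28),q(235,440,28);print('stock edges',e1,e2)
for e in(e1,e2): d=e[1]-e[0];print(np.degrees(np.arctan2(d[1],d[0])))
print('brass screw',q(296,312,28))
t=dict(np.load('top0.npz'));qq=lambda u,v,z:px(t,190+u/3,130+v/3,z)[:2]
print('butt top',qq(593,365,28))
m=(c['z_map']>0)&(abs(P[...,2]-28)<4)&(P[...,0]<510)&(P[...,1]<-60)&(P[...,1]>-260)&(P[...,0]>410)
r=cv2.minAreaRect(P[m][:,:2].astype(np.float32));print(m.sum(),r)
T=cloud(t);m=(abs(T[...,2]-28)<8)&(T[...,0]<510)&(T[...,1]<-60)&(T[...,1]>-200)&(T[...,0]>410);print(m.sum(),cv2.minAreaRect(T[m][:,:2].astype(np.float32)))
E
```

```text
blade [ 549.991439   -130.92835136] [ 455.6086384  -256.72628632] 157.26803073267737
stock edges (array([ 511.67133791, -157.47095244]), array([ 472.66775997, -123.68270819])) (array([ 488.94260436, -179.21637198]), array([ 445.49637381, -142.33195073]))
139.09808219250408
139.6698377663406
brass screw [ 487.42343373 -167.29068644]
butt top [ 425.95051767 -112.21544386]
750 ((483.5702819824219, -162.228515625), (22.46107292175293, 81.6469955444336), 49.08512878417969)
243 ((465.49749755859375, -145.07733154296875), (23.61351776123047, 114.81739807128906), 45.70449447631836)
```

Call:
{"op": "servo_tool", "data": {
  "rows": [
    [[0,0,-40],0,75],
    [[0,0,-45],0,75],
    [[-16.5,43.9,0],0,60],
    [[-16.5,43.9,0],0,60],
    [[-16.5,43.9,0],0,60],
    [[-16.5,43.9,0],0,60],
    [[-16.5,43.9,0],0,60],
    [[-16.5,43.9,0],0,60],
    [[-16.5,43.9,0],0,60],
    [[-16.5,43.9,0],0,60]
  ]
}}

```text
clock: 6.2
ee_pos: [443.9, -130.5, 96.3]
ee_rot: [180.0, -0.0, -11.6]
contact_force: [0.7, -1.4, 0.0]
opening: 60.1
grip_force: 0.0
```

Call:
{"op": "servo_tool", "data": {
  "rows": [
    [[0,0,0],0.126,60],
    [[0,0,0],0.126,60],
    [[0,0,0],0.126,60],
    [[0,0,0],0.126,60],
    [[0,0,0],0,60]
  ]
}}

```text
clock: 6.7
ee_pos: [445.0, -129.3, 96.2]
ee_rot: [-180.0, -0.0, -40.6]
contact_force: [-0.8, -0.3, -0.6]
opening: 60.2
grip_force: 0.0
```

```bash
python3 - <<'E'
from h import *
c=cap('wrist');np.savez('w2.npz',**c)
o=c['obs'];print(o['ee_pos'],o['ee_rot'],o['clock'],o['joints'])
P=cloud(c);m=(c['z_map']>0)&(abs(P[...,2]-28)<3)&(np.hypot(P[...,0]-466,P[...,1]+147)<75)
v,u=np.nonzero(m);print(m.sum(),u.min(),u.max(),v.min(),v.max(),cv2.minAreaRect(P[m][:,:2].astype(np.float32)))
cv2.imwrite('pics/w2.png',c['frame'][...,::-1])
E
```

```text
[ 445.03152098 -129.2643981    96.203477  ] [-1.79988572e+02 -2.68530021e-02 -4.05909522e+01] 6.7 [-1.90789126e+01  1.16229878e+01  1.28929497e+02  1.23660611e-03
  3.94183424e+01  1.11511082e+02]
2361 304 331 97 242 ((470.23297119140625, -150.65533447265625), (21.024402618408203, 124.51493072509766), 48.04874038696289)
```

View pics/w2.png

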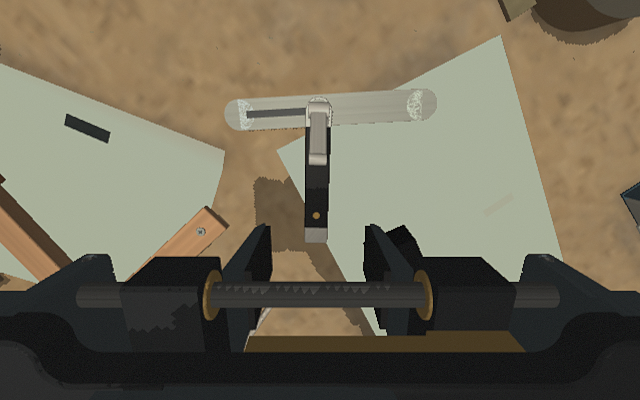

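Call:
{"op": "servo_tool", "data": {
  "rows": [
    [[0.8,-0.9,35],0.0237,60],
    [[0,0,35],0,50],
    [[0,0,13],0,40],
    [[0,0,0],0,12],
    [[0,0,0],0,12],
    [[0,0,0],0,12],
    [[0,0,0],0,12],
    [[0,0,0],0,12],
    [[0,0,0],0,12]
  ],
  "force": 40
}}

```text
clock: 7.65
ee_pos: [447.0, -129.3, 14.2]
ee_rot: [-180.0, -0.1, -41.8]
contact_force: [-1.7, 0.7, 8.8]
opening: 21.0
grip_force: 40.0
```

```bash
python3 - <<'E'
from h import *
c=np.load('w1.npz',allow_pickle=True);c={k:(c[k].item() if k=='obs' else c[k]) for k in c.files}
P=cloud(c);ok=c['z_map']>0
# rail done inner edge: points z~10, find max x per y bin ; strut: z~26 min y per x bin
def edge(m,a,b,lo,hi,f):
    X=[]
    for s in np.arange(lo,hi,6):
        k=m&(P[...,a]>s)&(P[...,a]<s+6)
        if k.sum()>5: X.append((s+3,f(P[...,b][k])))
    return np.array(X)
m=ok&(abs(P[...,2]-10)<3)&(P[...,0]>480)&(P[...,0]<525)
E=edge(m,1,0,-40,55,lambda v:np.percentile(v,99));print(E.round(1).tolist());print('rail',np.polyfit(E[:,0],E[:,1],1))
m=ok&(abs(P[...,2]-26)<3)&(P[...,1]>50)&(P[...,1]<125)
E=edge(m,0,1,555,670,lambda v:np.percentile(v,1));print(E.round(1).tolist());print('strut',np.polyfit(E[:,0],E[:,1],1))
t=dict(np.load('top0.npz'))
q=lambda u,v,z:px(t,190+u/3,130+v/3,z)[:2].round(1)
print(q(313,278,10),q(526,279,10),q(313,306,10),q(526,307,10))
E
```

```text
[[-37.0, 513.7], [-31.0, 513.8], [-25.0, 513.6], [-19.0, 513.7], [-13.0, 513.7], [-7.0, 512.8], [-1.0, 512.8], [5.0, 513.1], [11.0, 512.7], [17.0, 512.6], [23.0, 512.3], [29.0, 512.4], [35.0, 512.5], [41.0, 512.1], [47.0, 512.1], [53.0, 512.2]]
rail [-2.07310169e-02  5.13041726e+02]
[[558.0, 92.4], [564.0, 91.4], [570.0, 90.4], [576.0, 89.2], [582.0, 88.5], [588.0, 87.2], [594.0, 85.8], [600.0, 84.9], [606.0, 84.0], [612.0, 82.7], [618.0, 81.8], [624.0, 80.9], [630.0, 79.9], [636.0, 78.6], [642.0, 77.7], [648.0, 76.9], [654.0, 75.7], [660.0, 74.1], [666.0, 73.5], [672.0, 72.5]]
strut [-1.75725105e-01  1.90468127e+02]
[504.9 166.9] [509.8 -46.9] [476.8 165.9] [481.8 -47.4]
```

Call:
{"op": "servo_tool", "data": {
  "rows": [
    [[0,0,-25],0,12],
    [[0,0,-35],0,12],
    [[2.6,-43.2,0],0,12],
    [[2.6,-43.2,0],0,12],
    [[2.6,-43.2,0],0,12],
    [[0,0,0],-0.145,12],
    [[0,0,0],-0.145,12],
    [[0,0,0],-0.145,12],
    [[0,0,0],-0.145,12],
    [[0,0,0],-0.145,12]
  ]
}}

```text
clock: 8.65
ee_pos: [538.2, -37.5, 73.5]
ee_rot: [180.0, -0.0, 0.1]
contact_force: [-0.1, -0.4, -3.9]
opening: 20.7
grip_force: 40.0
```

Call:
{"op": "servo_tool", "data": {
  "rows": [
    [[0,0,0],-0.145,12],
    [[0,0,0],-0.145,12],
    [[0,0,0],-0.145,12],
    [[0,0,0],-0.145,12],
    [[0,0,0],-0.145,12],
    [[0,0,0],-0.145,12],
    [[0,0,0],-0.145,12],
    [[0,0,0],-0.145,12],
    [[0,0,0],-0.145,12],
    [[0,0,0],-0.145,12]
  ]
}}

```text
clock: 9.65
ee_pos: [538.2, -37.6, 73.5]
ee_rot: [180.0, 0.0, 83.2]
contact_force: [0.3, 0.1, -4.1]
opening: 20.7
grip_force: 40.0
```

Call:
{"op": "servo_tool", "data": {
  "rows": [
    [[0,0,0],-0.145,12],
    [[0,0,0],0,12],
    [[0,0,0],0,12]
  ]
}}

```text
clock: 9.95
ee_pos: [538.4, -37.6, 73.3]
ee_rot: [180.0, 0.0, 90.9]
contact_force: [0.4, -0.6, -3.9]
opening: 20.6
grip_force: 40.0
```

```bash
python3 - <<'E'
from h import *
c=cap('wrist');np.savez('w3.npz',**c)
o=c['obs'];print(o['ee_pos'],o['ee_rot'],o['clock'],o['joints'],o['opening'],o['contact_force'])
cv2.imwrite('pics/w3.png',c['frame'][...,::-1])
P=cloud(c)
for u in range(230,420,15):print(u,[int(P[v,u,2]) for v in range(20,260,20)])
E
```

```text
[538.36755849 -37.58277711  73.33288271] [1.79974226e+02 3.71229247e-03 9.08629298e+01] 9.95 [-6.46752548e+00  2.00195915e+01  1.20677028e+02 -6.21430001e-04
  3.92773432e+01 -7.32997517e+00] 20.565401115053962 [ 0.41042059 -0.63770533 -3.90534714]
230 [18, 0, 1, 0, 75, 74, 75, 0, 0, 0, 0, 0]
245 [25, 10, 1, 1, 75, 74, 74, 0, 0, 243, -1, 0]
260 [26, 9, 10, 10, 76, 76, 10, 8, 10, 10, 10, 0]
275 [27, 12, 9, 10, 74, 74, 9, 9, 10, 9, 9, 1]
290 [28, 2, 1, 1, 76, 74, 3, 1, 3, 8, 10, 97]
305 [25, 2, 0, 3, 96, 100, 111, 120, 128, 134, 87, 86]
320 [26, 18, 1, 2, 95, 100, 112, 119, 128, 135, 86, 86]
335 [26, 24, 1, 1, 75, 86, 86, 84, 86, 85, 86, 86]
350 [26, 26, 2, 1, 74, 74, 3, 1, 1, 3, 1, 98]
365 [27, 25, 1, 2, 76, 74, 2, 0, 2, 3, 1, 3]
380 [26, 27, 2, 1, 74, 75, 2, 3, 3, 2, 4, 5]
395 [27, 25, 2, 1, 75, 76, 1, 2, 3, 2, 2, 8]
410 [25, 26, 13, 0, 75, 74, 1, 3, 2, 3, 2, 0]
```

View pics/w3.png

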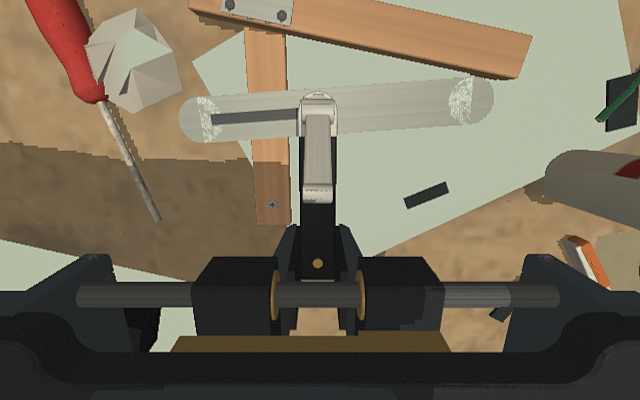

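Wrist view: the bevel is held level, pivot at (318, 100). The done rail is the vertical strip to the left and the done strut is at the top. I'll measure the edges relative to the held bevel from this frame.

```bash
python3 - <<'E'
from h import *
c=np.load('w3.npz',allow_pickle=True);c={k:(c[k].item() if k=='obs' else c[k]) for k in c.files}
P=cloud(c);ok=c['z_map']>0
def edge(m,a,b,lo,hi,f):
    X=[]
    for s in np.arange(lo,hi,4):
        k=m&(P[...,a]>s)&(P[...,a]<s+4)
        if k.sum()>8: X.append((s+2,f(P[...,b][k])))
    X=np.array(X);p=np.polyfit(X[:,0],X[:,1],1);r=X[:,1]-np.polyval(p,X[:,0]);g=abs(r)<1.5;p=np.polyfit(X[g,0],X[g,1],1);print(len(X),g.sum(),p);return p
print('rail');r=edge(ok&(abs(P[...,2]-10)<3)&(P[...,0]>480)&(P[...,0]<525),1,0,-30,65,lambda v:np.percentile(v,99))
print('strut');s=edge(ok&(abs(P[...,2]-26)<3)&(P[...,1]>50)&(P[...,1]<125),0,1,555,670,lambda v:np.percentile(v,1))
T=c['obs']['ee_pos']
m=ok&(abs(P[...,2]-86)<4)&(np.hypot(P[...,0]-T[0],P[...,1]-T[1])<150)
R=cv2.minAreaRect(P[m][:,:2].astype(np.float32));print('stock',R)
m=ok&(abs(P[...,2]-75)<2.5)&(P[...,0]>400)&(P[...,0]<700)&(P[...,1]>0)&(P[...,1]<100)
print('blade',cv2.minAreaRect(P[m][:,:2].astype(np.float32)))
ex=np.array([-r[0],-1])*1.;ex=np.array([-r[0],-1])/np.hypot(r[0],1);ey=np.array([-ex[1],ex[0]]);sd=np.array([1,s[0]])/np.hypot(1,s[0]);ns=np.array([sd[1],-sd[0]])
print('angles',np.degrees(np.arctan2(ex[1],ex[0])),np.degrees(np.arctan2(sd[1],sd[0])))
A=np.array([ey,ns]);b=np.array([ey@[r[1],0]+10.5,ns@[0,s[1]]+12.5]);print('pivot target',np.linalg.solve(A,b))
E
```

```text
rail
17 9 [-2.02491128e-02  5.13255544e+02]
strut
29 29 [-1.75807910e-01  1.90391175e+02]
stock ((534.0117797851562, 0.8920021057128906), (38.91628646850586, 111.88481140136719), 8.655268669128418)
blade ((545.7802734375, 48.2041015625), (176.1896209716797, 25.148006439208984), 4.739116668701172)
angles -88.83996982728537 -9.971153657241455
pivot target [522.01779915  85.92460929]
```

Call:
{"op": "servo_tool", "data": {
  "rows": [
    [[0,0,30],-0.005,12],
    [[0,0,22],0,12],
    [[0,0,5],0,12],
    [[0,0,1],0,12],
    [[0,0,0],0,12],
    [[0,-6,0],0,12],
    [[0,-5,0],0,12],
    [[0,0,0],0,12]
  ]
}}

```text
clock: 10.8
ee_pos: [526.5, -37.8, 15.2]
ee_rot: [-180.0, -0.0, 91.4]
contact_force: [-0.4, 0.1, -3.6]
opening: 21.0
grip_force: 40.0
```

Call:
{"op": "servo_tool", "data": {
  "rows": [
    [[0,0,0.8],0,12],
    [[0,-1.5,0],0,12],
    [[0,-1,0],0,12],
    [[0,0,0],0,12]
  ]
}}

```text
clock: 11.2
ee_pos: [525.7, -37.9, 14.4]
ee_rot: [179.9, 0.0, 91.4]
contact_force: [4.6, 0.6, -3.2]
opening: 20.9
grip_force: 40.0
```

Call:
{"op": "servo_tool", "data": {
  "rows": [
    [[0,0,0.7],0.003,12],
    [[0,-0.6,0],0,12],
    [[0,0,0],0,12]
  ]
}}

```text
clock: 11.5
ee_pos: [525.6, -38.0, 14.2]
ee_rot: [179.9, 0.0, 91.2]
contact_force: [4.0, 0.8, 6.1]
opening: 20.6
grip_force: 40.0
```

Call:
{"op": "servo_tool", "data": {
  "rows": [
    [[0,0,-0.2],0,12],
    [[8,0,0],0,12],
    [[10,0,0],0,12],
    [[10,0,0],0,12],
    [[6,0,0],0,12],
    [[2,0,0],0,12],
    [[0,0,0],0,12]
  ]
}}

```text
clock: 12.2
ee_pos: [524.8, -1.8, 14.2]
ee_rot: [179.9, 0.0, 91.2]
contact_force: [4.9, 1.9, 3.1]
opening: 21.0
grip_force: 40.0
```

Call:
{"op": "servo_tool", "data": {
  "rows": [
    [[1.5,0,0],0,12],
    [[1.2,0,0],0,12],
    [[0,0,0],0,12]
  ]
}}

```text
clock: 12.5
ee_pos: [524.8, 0.5, 14.2]
ee_rot: [179.9, 0.0, 91.2]
contact_force: [5.7, -3.5, 3.1]
opening: 20.7
grip_force: 40.0
```

Call:
{"op": "servo_tool", "data": {
  "rows": [
    [[0.8,-0.3,0],0,12],
    [[0,0,0],0,12]
  ]
}}

```text
clock: 12.7
ee_pos: [524.8, 0.9, 14.3]
ee_rot: [179.8, 0.0, 91.2]
contact_force: [6.6, -9.1, 1.6]
opening: 20.5
grip_force: 40.0
```

```bash
cat > meas.py <<'E'
from h import *
import sys
c=cap('wrist');np.savez(sys.argv[1]+'.npz',**c)
o=c['obs'];T=o['ee_pos'];print(T,o['ee_rot'],o['clock'],o['contact_force'],o['torque'])
P=cloud(c);ok=c['z_map']>0
near=np.hypot(P[...,0]-T[0],P[...,1]-T[1])<220
m=(ok&near&(abs(P[...,2]-17)<2.5)).astype(np.uint8);m=cv2.morphologyEx(m,cv2.MORPH_OPEN,np.ones((5,5)))
n,l,s,_=cv2.connectedComponentsWithStats(m)
for i in range(1,n):
    if s[i,4]>300: print('z17 blob',s[i],cv2.minAreaRect(P[l==i][:,:2].astype(np.float32)))
cv2.imwrite('pics/'+sys.argv[1]+'.png',c['frame'][...,::-1])
E
python3 meas.py w4
```

```text
[524.75896997   0.93652919  14.26333634] [1.79822826e+02 4.81748349e-02 9.12172418e+01] 12.7 [ 6.62489151 -9.14860654  1.55804496] [-1.49379585 -1.40391345 -0.37850159]
z17 blob [ 18  40  55  59 745] ((379.3907165527344, 106.72821044921875), (22.197853088378906, 30.016530990600586), 13.970505714416504)
z17 blob [ 74  56  54  19 382] ((405.4548034667969, 107.58427429199219), (28.897523880004883, 9.004778861999512), 0.39426538348197937)
z17 blob [ 176   62  141   69 5896] ((482.1361999511719, 93.0350341796875), (25.13888931274414, 75.49591827392578), 80.02095031738281)
z17 blob [ 331   91  155   73 6770] ((572.9174194335938, 77.07780456542969), (25.066020965576172, 92.80369567871094), 80.03832244873047)
z17 blob [131 121  31  47 437] ((423.7393798828125, 66.95087432861328), (32.71015930175781, 6.75994348526001), 55.359161376953125)
z17 blob [ 64 166  35  59 512] ((378.84661865234375, 34.22969055175781), (6.475553035736084, 38.35219192504883), 16.077743530273438)
z17 blob [ 95 226  35  56 491] ((391.06610107421875, -4.751501083374023), (6.731743335723877, 42.04460525512695), 14.854052543640137)
```

View pics/w4.png

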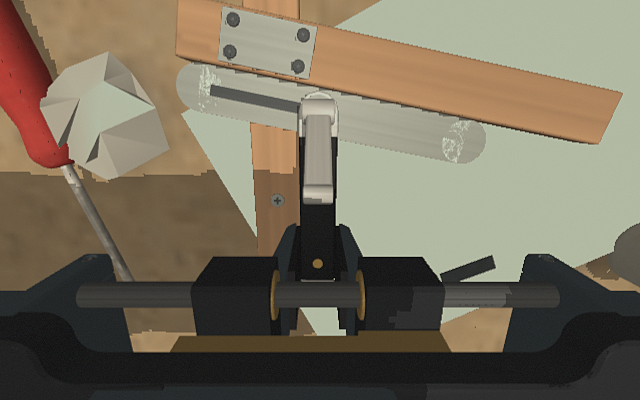

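Call:
{"op": "servo_tool", "data": {
  "rows": [
    [[0,0,0],0,36],
    [[0,0,0],0,36],
    [[0,0,0],0,36],
    [[0,0,-30],0,36],
    [[0,0,-45],0,20],
    [[21,0,0],0,0],
    [[21,0,0],0,0],
    [[0,0,0],0,0],
    [[0,0,0],0,0],
    [[0,0,0],0,0]
  ]
}}

```text
clock: 13.75
ee_pos: [522.0, 43.1, 88.3]
ee_rot: [-180.0, 0.0, 91.2]
contact_force: [-0.8, 0.5, -0.3]
opening: 0.4
grip_force: 0.0
```

```bash
python3 meas.py w5 | grep -v ' 6\.'
```

```text
[521.97018508  43.08750859  88.34281448] [-1.79959167e+02  4.34286024e-03  9.12169982e+01] 13.75 [-0.76562001  0.49038237 -0.27024511] [-0.03009657 -0.12877315 -0.01343662]
z17 blob [ 228  136   84   41 2265] ((479.46844482421875, 92.76180267333984), (24.423816680908203, 69.2335433959961), 79.87760925292969)
z17 blob [ 330  154  102   44 2726] ((573.6741943359375, 76.21536254882812), (24.3323917388916, 91.53006744384766), 80.0392837524414)
z17 blob [155 212  32  61 381] ((386.30780029296875, 10.167478561401367), (5.867645740509033, 63.69007873535156), 17.1068172454834)
```

Call:
{"op": "servo_tool", "data": {
  "rows": [
    [[0,1.7,8],0,0],
    [[0,0,8],0,0],
    [[0,0,7],0,0],
    [[0,0,7],0,0],
    [[0,0,6],0,0],
    [[0,0,6],0,0],
    [[0,0,5],0,0],
    [[0,0,3],0,0],
    [[0,0,0],0,0]
  ]
}}

```text
clock: 14.7
ee_pos: [523.6, 43.6, 38.1]
ee_rot: [-180.0, -0.0, 91.2]
contact_force: [0.2, 1.1, 1.5]
opening: 0.4
grip_force: 0.0
```

Press slightly further to make sure it's seated, then lift and check.

Call:
{"op": "servo_tool", "data": {
  "rows": [
    [[0,0,1],0,0],
    [[0,0,0.5],0,0],
    [[0,0,0],0,0]
  ]
}}

```text
clock: 15.0
ee_pos: [524.3, 43.6, 37.6]
ee_rot: [180.0, 0.0, 91.2]
contact_force: [-1.6, -2.0, 10.7]
opening: 0.6
grip_force: 5.0
```

Call:
{"op": "servo_tool", "data": {
  "rows": [
    [[0,0,-25],0,20],
    [[0,0,-25],0,36],
    [[-21,0,0],0,40],
    [[-21,0,0],0,40],
    [[0,0,0],0,40],
    [[0,0,0],0,40]
  ]
}}

```text
clock: 15.6
ee_pos: [524.7, 1.6, 87.1]
ee_rot: [-180.0, -0.0, 91.2]
contact_force: [-0.1, 0.4, -0.0]
opening: 40.2
grip_force: 0.0
```

```bash
python3 meas.py w6 | grep -v ' 6\.'; python3 - <<'E'
from h import *
c=np.load('w6.npz',allow_pickle=True);c={k:(c[k].item() if k=='obs' else c[k]) for k in c.files}
P=cloud(c)
m=(c['z_map']>0)&(P[...,2]>33)&(P[...,2]<60)&(P[...,1]>20)&(P[...,1]<100)&(abs(P[...,0]-524)<15)
print(m.sum(),P[m][:,2].min(),P[m][:,2].max(),cv2.minAreaRect(P[m][:,:2].astype(np.float32)))
E
```

```text
[524.73384817   1.60658634  87.09928963] [-1.79997174e+02 -7.55058763e-03  9.11645107e+01] 15.6 [-0.12521964  0.38528986 -0.00602814] [ 0.00067048 -0.07990388 -0.0033992 ]
z17 blob [ 220   80   92   47 2798] ((480.61090087890625, 93.13689422607422), (25.099655151367188, 71.10167694091797), 80.04589080810547)
z17 blob [ 328  100  108   50 3334] ((573.7406005859375, 76.74700927734375), (25.172544479370117, 92.14078521728516), 80.02024841308594)
z17 blob [137 152  34  67 431] ((382.38641357421875, 23.088590621948242), (6.458726406097412, 61.204246520996094), 16.80827522277832)
1331 33.68112834914251 42.02264929658705 ((523.2235717773438, 62.310386657714844), (15.399335861206055, 58.99436950683594), 0.40968653559684753)
```

View pics/w6.png

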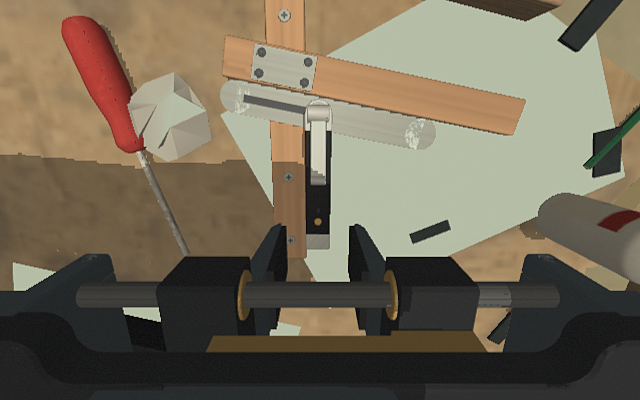

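Wrist view: the lever lies along the stock (318, 115–185), and the stock and blade are flush with rail and strut. Next I'll regrip.

Call:
{"op": "servo_tool", "data": {
  "rows": [
    [[0,0,35],0,40],
    [[0,0,30],0,40],
    [[0,0,8],0,40],
    [[0,0,0],0,12],
    [[0,0,0],0,12],
    [[0,0,0],0,12],
    [[0,0,0],0,12],
    [[0,0,0],0,12]
  ],
  "force": 40
}}

```text
clock: 16.45
ee_pos: [525.6, 1.7, 15.3]
ee_rot: [179.9, -0.0, 91.2]
contact_force: [-2.0, 3.1, 8.4]
opening: 20.5
grip_force: 40.0
```

Call:
{"op": "servo_tool", "data": {
  "rows": [
    [[-2,2,-0.3],0,12],
    [[-2,2,-20],0,12],
    [[0,0,-40],0,12],
    [[45,4,0],0,12],
    [[45,4,0],0,12],
    [[45,4,0],0,12],
    [[30,4,0],0,12],
    [[20,4,0],0,12],
    [[0,0,0],0,12]
  ]
}}

```text
clock: 17.35
ee_pos: [545.4, 185.2, 74.9]
ee_rot: [179.9, -0.0, 91.3]
contact_force: [-1.2, -0.4, -4.1]
opening: 20.8
grip_force: 40.0
```

```bash
cat > m2.py <<'E'
from h import *
import sys
c=cap('wrist');np.savez(sys.argv[1]+'.npz',**c)
o=c['obs'];T=o['ee_pos'];print(T,o['ee_rot'],o['clock'],o['joints'].round(1))
cv2.imwrite('pics/'+sys.argv[1]+'.png',c['frame'][...,::-1])
P=cloud(c);ok=c['z_map']>0
def edge(m,a,b,lo,hi,f):
    X=[]
    for s in np.arange(lo,hi,4):
        k=m&(P[...,a]>s)&(P[...,a]<s+4)
        if k.sum()>8: X.append((s+2,f(P[...,b][k])))
    X=np.array(X);p=np.polyfit(X[:,0],X[:,1],1)
    for _ in range(4):
        r=X[:,1]-np.polyval(p,X[:,0]);g=abs(r)<=max(1.,np.median(abs(r))*1.5);p=np.polyfit(X[g,0],X[g,1],1)
    print(len(X),g.sum(),p);return p
print('rail');r=edge(ok&(abs(P[...,2]-10)<3)&(P[...,0]>490)&(P[...,0]<560),1,0,240,370,lambda v:np.percentile(v,99))
print('strut');s=edge(ok&(abs(P[...,2]-26)<3)&(P[...,1]>230)&(P[...,1]<400)&(P[...,0]>565)&(P[...,0]<720),0,1,575,690,lambda v:np.percentile(v,1))
z0=float(sys.argv[2])
m=(ok&(abs(P[...,2]-z0)<2.5)&(P[...,1]>T[1]+45)).astype(np.uint8);m=cv2.morphologyEx(m,cv2.MORPH_OPEN,np.ones((5,5)))
n,l,st,_=cv2.connectedComponentsWithStats(m)
for i in range(1,n):
    if st[i,4]>500: print('blade blob',st[i,4],cv2.minAreaRect(P[l==i][:,:2].astype(np.float32)))
if 1:
    ex=np.array([-r[0],-1])/np.hypot(r[0],1);ey=np.array([-ex[1],ex[0]]);sd=np.array([1,s[0]])/np.hypot(1,s[0]);ns=np.array([sd[1],-sd[0]])
    print('angles',np.degrees(np.arctan2(ex[1],ex[0])),np.degrees(np.arctan2(sd[1],sd[0])))
    A=np.array([ey,ns]);print('screw',np.linalg.solve(A,[ey@[r[1],0]-15,ns@[0,s[1]]-14]))
E
python3 m2.py w7 77
```

```text
[545.35065777 185.20004457  74.91202948] [ 1.79939917e+02 -2.23314151e-02  9.13469498e+01] 17.35 [ 16.4  22.5 116.6   0.   40.9  15.1]
rail
20 14 [1.47970666e-01 4.91491299e+02]
strut
27 23 [-7.03073219e-01  7.44033267e+02]
blade blob 5700 ((500.4064636230469, 276.50897216796875), (25.056074142456055, 71.42969512939453), 80.12889862060547)
blade blob 6392 ((592.8457641601562, 260.3856201171875), (25.072776794433594, 92.59353637695312), 80.0650405883789)
angles -98.41701817986306 -35.110025801677295
screw [533.45758524 386.08741292]
```

```bash
python3 - <<'E'
from h import *
c=np.load('w7.npz',allow_pickle=True);c={k:(c[k].item() if k=='obs' else c[k]) for k in c.files}
P=cloud(c);ok=c['z_map']>0
m=ok&(abs(P[...,2]-10)<3)&(P[...,0]>480)&(P[...,0]<580)
for y in range(215,420,8):
    k=m&(abs(P[...,1]-y)<4)
    if k.sum()>5: print(y,k.sum(),np.percentile(P[...,0][k],[1,99]).round(1),P[...,2][k].mean().round(1))
E
```

```text
231 129 [512.8 527.6] 9.8
239 187 [512.9 527.6] 9.8
247 198 [512.  527.7] 10.2
255 101 [512.3 526.9] 10.0
287 91 [519.9 541.2] 9.6
295 454 [511.5 541. ] 9.7
303 472 [511.6 540.9] 9.9
311 475 [511.2 540.7] 10.1
319 505 [511.3 540.5] 9.8
327 513 [511.4 540.4] 9.8
335 543 [510.8 540.2] 9.8
343 461 [511.  574.7] 9.9
```

Call:
{"op": "servo_tool", "data": {
  "rows": [
    [[0,14.4,10],0.003,12],
    [[0,0,30],0,12],
    [[0,0,17],0,12],
    [[0,0,2],0,12],
    [[0,0,0.5],0,12],
    [[0,0,0],0,12]
  ]
}}

```text
clock: 18.0
ee_pos: [559.0, 182.9, 14.9]
ee_rot: [-180.0, 0.0, 91.0]
contact_force: [0.8, -0.6, -4.1]
opening: 20.5
grip_force: 40.0
```

Call:
{"op": "servo_tool", "data": {
  "rows": [
    [[0,0,0.6],-0.003,12],
    [[0,0,0.4],0,12],
    [[0,0,0],0,12]
  ]
}}

```text
clock: 18.3
ee_pos: [559.4, 183.3, 14.2]
ee_rot: [180.0, 0.0, 91.2]
contact_force: [-1.5, -2.2, 2.1]
opening: 20.6
grip_force: 40.0
```

Call:
{"op": "servo_tool", "data": {
  "rows": [
    [[6,-2,0],0,12],
    [[9,-0.5,0],0,12],
    [[9,0,0],0,12],
    [[9,0,0],0,12],
    [[9,0,0],0,12],
    [[9,0,0],0,12],
    [[9,0,0],0,12],
    [[0,0,0],0,12]
  ]
}}

```text
clock: 19.1
ee_pos: [555.8, 245.1, 14.2]
ee_rot: [180.0, -0.0, 91.3]
contact_force: [-1.0, 4.4, 4.5]
opening: 20.2
grip_force: 40.0
```

Call:
{"op": "servo_tool", "data": {
  "rows": [
    [[2,-2,0],0,12],
    [[2,-1,0],0,12],
    [[0,-1,0],0,12],
    [[0,0,0],0,12]
  ]
}}

```text
clock: 19.5
ee_pos: [553.1, 247.4, 14.3]
ee_rot: [179.8, -0.1, 91.2]
contact_force: [10.0, -2.0, -3.5]
opening: 20.7
grip_force: 40.0
```

Call:
{"op": "servo_tool", "data": {
  "rows": [
    [[5,0.4,0.2],0,12],
    [[7,0,0],0,12],
    [[7,0,0],0,12],
    [[5,0,0],0,12],
    [[2,0,0],0,12],
    [[0,0,0],0,12]
  ]
}}

```text
clock: 20.1
ee_pos: [552.7, 273.3, 14.3]
ee_rot: [179.8, -0.0, 91.2]
contact_force: [7.8, -4.0, 3.4]
opening: 20.7
grip_force: 40.0
```

Call:
{"op": "servo_tool", "data": {
  "rows": [
    [[1.5,0,0],0,12],
    [[1.5,0,0],0,12],
    [[0,0,0],0,12]
  ]
}}

```text
clock: 20.4
ee_pos: [552.7, 276.0, 14.3]
ee_rot: [179.8, -0.0, 91.2]
contact_force: [8.6, -7.3, 3.6]
opening: 20.5
grip_force: 40.0
```

```bash
python3 m2.py w8 17
```

```text
[552.67472662 276.04828458  14.2619907 ] [ 1.79847480e+02 -1.97619014e-02  9.11976909e+01] 20.4 [ 2.440e+01  3.120e+01  1.117e+02 -1.000e-01  3.700e+01  2.330e+01]
rail
23 18 [7.18533490e-02 5.15270875e+02]
strut
29 29 [-2.12011981e-01  4.91494479e+02]
blade blob 535 ((399.63226318359375, 398.8528747558594), (45.01139831542969, 2.76236629486084), 35.85324478149414)
blade blob 5845 ((509.9691467285156, 367.6567687988281), (25.13139533996582, 74.60472869873047), 79.24708557128906)
blade blob 6656 ((601.1040649414062, 350.49200439453125), (25.161447525024414, 92.21531677246094), 79.43421936035156)
angles -94.1098304685808 -11.970143318367072
screw [528.52461082 393.75211446]
```

Call:
{"op": "servo_tool", "data": {
  "rows": [
    [[1,0,0],0,12],
    [[1,0,0],0,12],
    [[0,0,0],0,12]
  ]
}}

```text
clock: 20.75
ee_pos: [552.7, 277.9, 14.2]
ee_rot: [179.9, -0.0, 91.2]
contact_force: [8.3, -8.5, 3.3]
opening: 20.7
grip_force: 40.0
```

```bash
cat >> m2.py <<'E'
ref=[('w6',(524,40))] if 0 else []
# stock top angle (z 28 area between pivot and fingers)
def stock(P,T):
    m=ok&(abs(P[...,2]-28)<3)&(P[...,1]>T[1]+20)&(P[...,1]<T[1]+75)&(abs(P[...,0]-T[0])<16)
    for f in(2,98):
        X=[]
        for y in np.arange(T[1]+20,T[1]+75,4):
            k=m&(abs(P[...,1]-y)<2)
            if k.sum()>4:X.append((y,np.percentile(P[...,0][k],f)))
        X=np.array(X);
        if len(X)>3: p=np.polyfit(X[:,0],X[:,1],1);r=X[:,1]-np.polyval(p,X[:,0]);g=abs(r)<1;p=np.polyfit(X[g,0],X[g,1],1);print('stock edge',f,len(X),g.sum(),p,'at T',np.polyval(p,T[1]),np.degrees(np.arctan2(-1,-p[0])))
stock(P,T)
E
python3 m2.py w9 17; sed 's/c=cap(.wrist.).*/c=np.load("w4.npz",allow_pickle=True);c={k:(c[k].item() if k=="obs" else c[k]) for k in c.files}/' m2.py | sed 's/^print(.rail.*//;s/^print(.strut.*//;s/^if 1:/if 0:/;s#^cv2.imwrite.*##' >m3.py; echo done:; python3 m3.py x 17|tail -4
```

```text
[552.65441388 277.92989816  14.24825719] [ 1.79850729e+02 -1.46384531e-02  9.11928841e+01] 20.75 [ 2.460e+01  3.120e+01  1.116e+02 -1.000e-01  3.700e+01  2.340e+01]
rail
22 16 [1.71200101e-01 4.82154618e+02]
strut
29 29 [-1.96337679e-01  4.83406825e+02]
blade blob 573 ((400.33697509765625, 399.4062805175781), (49.492225646972656, 2.671671152114868), 36.2476921081543)
blade blob 5818 ((509.9749755859375, 369.5072326660156), (25.02202033996582, 74.54515838623047), 79.27853393554688)
blade blob 6670 ((601.471435546875, 352.3136901855469), (25.391624450683594, 91.77752685546875), 79.0359878540039)
angles -99.71486138573688 -11.1080261932706
screw [534.18274198 392.79391267]
stock edge 2 14 14 [-1.66087387e-02  5.46145440e+02] at T 541.52937455441 -89.04847685692721
stock edge 98 14 14 [-1.25235354e-02  5.65205457e+02] at T 561.7247920425834 -89.28249178471332
done:
blade blob 5896 ((482.1361999511719, 93.0350341796875), (25.13888931274414, 75.49591827392578), 80.02095031738281)
blade blob 6770 ((572.9174194335938, 77.07780456542969), (25.066020965576172, 92.80369567871094), 80.03832244873047)
stock edge 2 14 14 [-2.15541314e-02  5.13894140e+02] at T 513.8739535089921 -88.76523043485248
stock edge 98 14 14 [-1.19550462e-02  5.33799948e+02] at T 533.7887516542573 -89.31505893724068
```

Call:
{"op": "servo_tool", "data": {
  "rows": [
    [[0.6,0,0],0,12],
    [[0.6,0,0],0,12],
    [[0,0,0],0,12]
  ]
}}

```text
clock: 21.1
ee_pos: [552.6, 278.8, 14.3]
ee_rot: [179.9, 0.0, 91.2]
contact_force: [9.4, -12.1, 4.0]
opening: 21.0
grip_force: 40.0
```

```bash
python3 m2.py w10 17|grep -v rail
```

```text
[552.62163464 278.76867241  14.25163067] [1.79858421e+02 1.20098491e-02 9.11975825e+01] 21.1 [ 2.460e+01  3.120e+01  1.115e+02 -1.000e-01  3.710e+01  2.350e+01]
22 15 [2.25160022e-01 4.63411493e+02]
strut
29 29 [-1.84915884e-01  4.77303669e+02]
blade blob 5853 ((510.2795104980469, 370.1134338378906), (25.075429916381836, 74.98478698730469), 79.59807586669922)
blade blob 6732 ((600.5625610351562, 353.4186096191406), (25.13239288330078, 93.71984100341797), 79.49101257324219)
angles -102.68910998017647 -10.47655807819656
screw [536.37886121 392.35604272]
stock edge 2 14 14 [-1.81401011e-02  5.46629176e+02] at T 541.5722841784822 -88.96076274705852
stock edge 98 14 14 [-1.25451752e-02  5.65199196e+02] at T 561.7019943555349 -89.28125211464004
```

Call:
{"op": "servo_tool", "data": {
  "rows": [
    [[0.5,0,0],0,12],
    [[0.5,0,0],0,12],
    [[0,0,0],0,12],
    [[0,0,0],0,12]
  ]
}}

```text
clock: 21.55
ee_pos: [552.6, 279.1, 14.2]
ee_rot: [179.9, 0.1, 91.2]
contact_force: [11.2, -18.8, 7.4]
opening: 20.4
grip_force: 40.0
```

```bash
python3 m2.py w11 17|grep -v rail
```

```text
[552.62115396 279.07356515  14.2378978 ] [1.79876649e+02 5.96120963e-02 9.12042285e+01] 21.55 [ 24.7  31.3 111.5  -0.2  37.1  23.6]
23 15 [-1.52925762e-02  5.44087388e+02]
strut
29 29 [-1.78325769e-01  4.73929231e+02]
blade blob 550 ((401.03082275390625, 399.8673095703125), (52.16935348510742, 2.8808414936065674), 37.07235336303711)
blade blob 5841 ((509.8447265625, 370.11376953125), (25.03640365600586, 74.68150329589844), 79.82378387451172)
blade blob 6711 ((600.6927490234375, 353.9350891113281), (25.024377822875977, 93.70960998535156), 79.93020629882812)
angles -89.12386821848861 -10.111030782978036
screw [523.04694196 394.87734144]
stock edge 2 14 14 [-1.87953249e-02  5.46901556e+02] at T 541.6562772888414 -88.92323398823588
stock edge 98 14 14 [-1.30927326e-02  5.65386628e+02] at T 561.7327921818188 -89.24988453825898
```

Call:
{"op": "servo_tool", "data": {
  "rows": [
    [[0,0,0],0,36],
    [[0,0,0],0,40],
    [[0,0,0],0,40],
    [[0,0,-30],0,40],
    [[0,0,-40],0,40],
    [[0,0,-20],0,40],
    [[0,0,0],0,40],
    [[0,0,0],0,40]
  ]
}}

```text
clock: 22.4
ee_pos: [550.9, 280.5, 103.5]
ee_rot: [180.0, -0.0, 91.2]
contact_force: [-0.1, 0.4, -1.6]
opening: 40.2
grip_force: 0.0
```

```bash
python3 m2.py w12 17
```

```text
[550.89020076 280.54919911 103.48368332] [ 1.79994842e+02 -8.91932726e-03  9.12334782e+01] 22.4 [ 24.8  23.1 111.4   0.   45.5  23.6]
rail
29 28 [-1.76828697e-02  5.45285361e+02]
strut
29 29 [-1.79439897e-01  4.74694029e+02]
blade blob 956 ((797.91748046875, 416.4721984863281), (39.15510940551758, 38.93354797363281), 82.64710235595703)
blade blob 2448 ((509.4589538574219, 370.0929260253906), (25.02367401123047, 72.7973861694336), 79.92859649658203)
blade blob 2894 ((601.6575317382812, 353.68536376953125), (25.018110275268555, 91.34986114501953), 79.90095520019531)
angles -88.98695177670461 -10.172886271977267
screw [523.29798007 395.01709862]
stock edge 2 14 14 [-1.09682244e-02  5.44595837e+02] at T 541.5187107701155 -89.3715922320132
stock edge 98 14 14 [-1.03257955e-02  5.64560065e+02] at T 561.6631716228483 -89.40839652518574
```

View pics/w12.png

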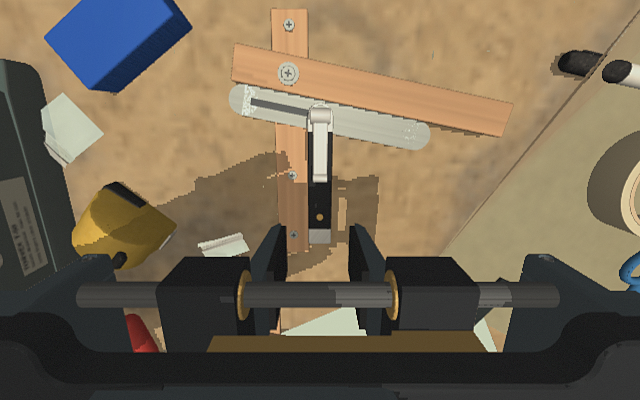

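Wrist view: the bevel lies in the new corner with its lever shut (320, 110–180), blade along the strut and stock along the rail. I'll compare the stock–rail fit against the same measurement in the finished corner.

```bash
cat > m4.py <<'E'
from h import *
for n in('w6','w12'):
    c=np.load(n+'.npz',allow_pickle=True);c={k:(c[k].item() if k=='obs' else c[k]) for k in c.files}
    P=cloud(c);T=c['obs']['ee_pos'];ok=c['z_map']>0
    for nm,z,f,xr in(('stock-',28,3,(-14,14)),('stock+',28,97,(-14,14)),('rail',10,98,(-45,-5))):
        m=ok&(abs(P[...,2]-z)<3)&(P[...,0]>T[0]+xr[0])&(P[...,0]<T[0]+xr[1]);X=[]
        for y in np.arange(T[1]-24,T[1]+64,3):
            k=m&(abs(P[...,1]-y)<1.5)
            if k.sum()>4:X.append((y-T[1],np.percentile(P[...,0][k],f)))
        X=np.array(X);p=np.polyfit(X[:,0],X[:,1],1)
        for _ in range(3): g=abs(X[:,1]-np.polyval(p,X[:,0]))<1;p=np.polyfit(X[g,0],X[g,1],1)
        print(n,nm,len(X),g.sum(),X[:,0].min(),X[:,0].max(),'ang',np.degrees(np.arctan2(-1,-p[0])).round(2),'x at -20,+60',np.polyval(p,[-20,60]).round(2))
E
python3 m4.py
```

```text
w6 stock- 30 30 -24.0 63.0 ang -88.64 x at -20,+60 [514.8 512.9]
w6 stock+ 30 30 -24.0 63.0 ang -89.52 x at -20,+60 [533.97 533.3 ]
w6 rail 30 30 -24.0 63.0 ang -88.81 x at -20,+60 [512.84 511.18]
w12 stock- 30 30 -24.0 63.0 ang -88.92 x at -20,+60 [542.25 540.74]
w12 stock+ 30 29 -24.0 63.0 ang -89.39 x at -20,+60 [561.92 561.06]
w12 rail 30 30 -24.0 63.0 ang -89.33 x at -20,+60 [540.25 539.31]
```

```bash
python3 -c "
from bench import env
print(env.finish_job())"
```

```text
the job is handed in; nothing more can be done
None
```

The job is handed in at about 22 s of the 69 s allowed (the hand-in returned no verdict): the offcut is on open bench about 220 mm from where it lay, and the bevel lies locked in the unfinished brace's corner, as flush with the rail as it was in the finished corner, with the loose strut within about 0.2° of the finished slant.

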